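# Hang up the pail and clamp the glued trivet

## Task

Clear the little pink pail off the freshly glued tile trivet by hanging it by its handle on the hook of the steel stand and letting go of it. Then pump the orange trigger of the blue clamp, squeezing it fully towards the black grip and letting it spring back, until the orange jaw pad presses the trivet against its wooden fence; stop at the stroke in which it meets the trivet, since pumping on would crack the tile. Move the jaw only by the trigger, leave the other kitchen things where they are, and finish while still holding the trigger squeezed.

Things in the scene. Friction and masses are not known exactly. Their poses are not given: they have to be found in the camera images.
- clamp: Trigger clamp on a fixed wooden bed 150 mm wide (x), 400 long (y), 18 thick. Origin: centre of the bed's underside; +y is the way the jaw pushes, z up. Blue housing 44 mm wide, 80 mm high, from y = -160 to -40 mm; on it stand the black grip and, nearer +y, the orange trigger. The toothed rod runs through the housing 40 mm above the table and sticks out behind it.
- grip (a point): Point on the rear (-y) face of the fixed black grip, 150 mm above the table, where one finger bears. The grip is upright, 26 mm wide (x), 14 mm thick (y), from 80 to 166 mm up. Axes as the clamp's.
- trigger: Orange trigger: round bar 12 mm thick, 80 mm long, up from its pivot (the origin, 85 mm above the table; pivot axis = clamp's x). At rest it leans 0.175 rad to +y, away from the grip; a squeeze turns it 0.35 rad about +x towards the grip (-y) to its stop; it springs back when let go. It takes 3 to 15 N at its top.
- trigger_top (a point): Centre of the trigger's rounded top end, 164 mm above the table at rest (axes turn with the trigger). Here grip and trigger together measure 57 mm over their outer faces at rest, 29 mm when squeezed to the stop; the grip does not move, so only the trigger's side closes in.
- rod: Toothed steel rod with the sprung pad on its front end; slides along the clamp's +y only. A full squeeze pushes it on by about 12 mm (teeth of 4 mm: a shorter squeeze gives 4 or 8 mm). A pawl holds it when the trigger returns, giving back at most 4 mm. Origin moves with the rod; axes as the clamp's.
- pad: Jaw pad, orange face 50 mm wide (x), 24 mm high, 34 mm above the table. Origin: centre of the face, which looks to the clamp's +y. Sprung: free, its origin has the rod origin's y; pressed, it lags behind that by the spring's compression (up to 24 mm). The spring gives 3 N at first touch and 0.9 N more per mm. The pad starts 16 to 55 mm short of the trivet.
- fence: Dark wooden fence across the bed, fixed, 130 mm wide, 24 mm thick, 34 mm high. Origin: bottom of the face that the trivet lies against, in the middle; that face looks to -y of the clamp.
- trivet: Square trivet 110 x 110 mm and 30 mm high, a light wooden frame round a pink tile; loose, 0.5 kg; lies flat on the clamp's bed against the fence (its +y side). Origin: centre of its underside; its near face, which the pad must meet, is 55 mm to -y.
- pail: Small rigid pink pail, 84 mm in diameter at the rim, 66 mm high, about 120 g, open on top, standing on the trivet. Origin: centre of its underside, z up. Its stiff white handle is an arch in the pail's y-z plane.
- bail (a point): Middle of the straight top bar of the pail's handle: flat-sided, 10 mm thick (x), 14 mm high, straight for 70 mm along the pail's y, 120 mm above the pail's underside and 54 mm above its rim (axes as the pail's).
- hook: Steel stand, fixed, with an upright post 16 mm in diameter, 205 mm high, at its origin (base disc 100 mm across) and a hook arm of 8 mm round bar that runs from the post along the stand's -x for 98 mm at 185 mm above the table; the outer end then rises to a tip 114 mm out, 211 mm above the table.
- hook_seat (a point): Point on the axis of the hook arm, 75 mm from the post along the stand's -x, 185 mm up, where the handle bar should lie across the arm. Axes as the stand's: +x towards the post.
- steel_bowl: Steel bowl, 150 mm across (bystander).
- oil_bottle: Amber oil bottle, 190 mm high (bystander).
- mug: Blue mug, 85 mm high (bystander).
- spice_jar: Spice jar, 80 mm high (bystander).
- saucer: White saucer (bystander).
- ladle: Spoon 200 mm long (bystander).

How it is judged:
By the outcome, as a careful person would: the job done as asked, in the order asked, and still so for the second after the job is handed in, while the arm keeps its last pose, push and grip.
It also fails if it takes over 72 s, if anything falls off the work surface, if the arm or the gripper's body presses on something with over 40 N, if the wrist force passes 120 N, or if a joint passes its speed limit or range.

## Robot

A 6-joint arm with a two-finger parallel gripper is mounted at the origin on the work surface. World frame = base frame: x ahead of the robot, y to its left, z up, the work surface at z = 0. Lengths are in mm, angles in rad, forces in N, time in s.
With the tool pointing down it reaches from about 350 to 975 mm from the base axis. Payload 7.1 kg.
Tool frame: the origin (TCP) lies at the very end of the fingers, on their centre line; the grasp point (between the pads) lies 19 mm behind it (ctrl.grasp_offset is the distance from the TCP to the grasp point, in mm); z points along the fingers, y is the line along which they close (so a half turn about z gives the same grasp; the last joint's range is limited). The gripper opens to 88 mm and grips with 3 to 60 N. Pads are 20 mm wide; open, the fingers measure 115 mm over their backs; the gripper's body (75 mm by 178 mm) begins 61 mm behind the grasp point.
Start: joints at [-1.223, 0.423, 1.63, -0, 1.089, -0.019], TCP at [224.16, -583.401, 222.675] pointing down, gripper open.
Joint ranges: [-3, 3], [-0.9, 2.11], [0.09, 2.58], [-1.31, 4.45], [0.11, 2.69], [-2.54, 2.54]. Speed limits (rad/s): [2.39, 2.39, 3.01, 3.14, 3.14, 3.14].

## Interface

Orientations are given as a rotation vector (axis times angle).
In Python, from workcell import ctrl, viewer, ticket, models gives the robot as it stands.
- The arm moves only by the tool play_rows, never from a script. Its arguments are lists of equal length, an entry for each row: "dp": the shift along the world's x, y, z in mm, a list of three; "yaw": the turn about the world's z in degrees. In form: {"dp": [[tx, ty, tz], ...], "yaw": [yaw, ...]}. A call has 1 to 8 rows; each row shifts and turns the commanded pose from where the row before left it; what a row does not reach is not made up. A row lasts 1/12 s, in which the tool goes at most 41.7 mm and 7.16 degrees, less where a joint would pass 70% of its speed; a pose out of reach is approached as far as the arm can. A call is refused whole if a number of a shift passes 41.7 or a number of a turn 7.16, either way. A call with a gripper value outside its range is refused whole. "gripper" is the closure, from 0 (fully open) to 1 (shut), set as the call begins (left out, the last holds). The fingers move at their own pace and stop on an object; the grip force is fixed at half the most. Time passes only in rows, so rows that do not move let the fingers close. It gives the time, the measured TCP pose, the force, the opening and the grip force at its end, in the units of the state.
- ctrl.get_obs(): the state, without advancing time (a new reading comes with each control period).
- viewer.get_image(name): name is "scene" or "side" or "wrist"; returns a dict with "pixels" (384x512x3 uint8, red, green, blue), "range_z" (384x512 float32, mm along the optical axis (not along the pixel's ray), 0 where there is no reading), "fx", "fy", "cx", "cy" (pixels), "T" (4x4, takes a point from camera to world coordinates); the wrist camera has in their place "hand_eye" (4x4, takes a point from camera to tool coordinates, whose origin is the TCP and whose axes are the flange's). Camera axes: x right, y up, looking along -z (the intrinsics and any distortion apply to the point x, -y, -z); pixel columns grow to the right and rows downward; lengths in mm; the calibration is good to about 2 mm. A picture is of the moment at which its call begins: read the wrist's pose just before it.
- ticket.close_job(): hands the job in; it is judged then, once.
Trained networks look in a picture, given as the dict that the camera call returned (one of the last four; its "shot" number tells which), for a name from the list of things; names that differ only in an ending like _2 or _b are one class to them, and where a whole thing is asked for, a point or a joint stands for the part that bears it (a point fixed in the world has none). Each returns a list of dicts, best first, with "conf" (0 to 1); they miss things now and then, are a little off and sometimes report something else, mostly with a low value. They report only what shows in the picture. A call takes as long as a camera call.
- models.look_for(picture, name): "bbox" ([centre column, centre row, width, height] in pixels, round what is visible of it).
- models.landmark_of(picture, name): "location" ([column, row] in pixels: a listed point, or the origin of a listed thing).
The state is a dict: "t": time; "qpos": joint angles; "qvel": joint speeds; "joint_torque": joint torques, N m; "ee_pos": TCP position; "orientation": TCP orientation; "ft_force": force on the tool from outside, world axes, zero at the start; "moment": the same for the moment, N m; "width": finger opening in mm; "grasp_force": force on a finger pad.
Only numpy, scipy, OpenCV 4.12 (cv2) and the standard library are available. Lean on these libraries where they do the work, as an engineer would, in place of code of your own. Each camera call takes 0.05 s, during which the arm holds its last target. There are 200 camera calls.

## Working session

There is one attempt and no reset: what is moved stays moved. The work goes in short steps, Python scripts to look and compute and a tool call to move; the robot and the scene stay as the last step left them, time stands still between calls to the robot, and variables do not carry over. Pictures are saved under pics/ and viewed, at most 10 in all, crops included, and the job is handed in when it is done.

Besides the shell and the picture viewer there is one more tool, called after ">>>" as a command line: name --pt "numbers of a row" for each row, then --argument value for the rest. play_rows: Moves the arm, as the interface text tells. Its arguments: {"type":"object","properties":{"dp":{"type":"array"},"yaw":{"type":"array"},"gripper":{"type":"number"}},"required":["dp","yaw"]}

```bash
mkdir -p pics
cat > h.py <<'E'
import numpy as np, cv2
from workcell import ctrl, viewer, ticket, models
from scipy.spatial.transform import Rotation as R
def shot(n):
    o=ctrl.get_obs(); p=viewer.get_image(n)
    if 'T' in p: T=np.array(p['T'])
    else:
        W=np.eye(4); W[:3,:3]=R.from_rotvec(o['orientation']).as_matrix(); W[:3,3]=o['ee_pos']; T=W@np.array(p['hand_eye'])
    p['Tw']=T; return p
def save(p,f): cv2.imwrite('pics/'+f,cv2.cvtColor(np.asarray(p['pixels']),cv2.COLOR_RGB2BGR))
def ray(p,uv):
    d=np.array([(uv[0]-p['cx'])/p['fx'],-(uv[1]-p['cy'])/p['fy'],-1.]); return p['Tw'][:3,3],p['Tw'][:3,:3]@d
def atdepth(p,uv):
    z=p['range_z'][int(round(uv[1])),int(round(uv[0]))]; o,d=ray(p,uv); return o+d*z
def atz(p,uv,z):
    o,d=ray(p,uv); return o+d*(z-o[2])/d[2]
def tri(a,b):
    A=np.zeros((3,3));c=np.zeros(3);r=[]
    for p,uv in (a,b):
        o,d=ray(p,uv); d=d/np.linalg.norm(d); P=np.eye(3)-np.outer(d,d);A+=P;c+=P@o;r.append((o,P))
    x=np.linalg.solve(A,c); return x,[np.linalg.norm(P@(x-o)) for o,P in r]
def cloud(p):
    z=p['range_z']; v,u=np.mgrid[:384,:512]
    d=np.stack([(u-p['cx'])/p['fx'],-(v-p['cy'])/p['fy'],-np.ones_like(z)],-1)*z[...,None]
    return d@p['Tw'][:3,:3].T+p['Tw'][:3,3]
E
cat > a.py <<'E'
from h import *
np.set_printoptions(precision=1,suppress=True)
S=shot('scene');D=shot('side')
print([k for k in S.keys()],ctrl.get_obs())
im=np.hstack([cv2.cvtColor(np.asarray(x['pixels']),cv2.COLOR_RGB2BGR) for x in (S,D)])
cv2.imwrite('pics/sd.png',cv2.resize(im,(800,300),interpolation=cv2.INTER_AREA))
for n in 'grip trigger trigger_top rod pad fence trivet pail bail hook hook_seat clamp'.split():
    a=models.landmark_of(S,n);b=models.landmark_of(D,n)
    for q,l in((S,a),(D,b)):
        for e in l[:2]: print(n,e['conf'],np.array(e['location']),atdepth(q,e['location']))
    if a and b: print('   tri',*tri((S,a[0]['location']),(D,b[0]['location'])))
E
python3 a.py
```

```text
['pixels', 'range_z', 'fx', 'fy', 'cx', 'cy', 'T', 'shot', 'Tw'] {'t': 0.1, 'qpos': array([-1.2,  0.4,  1.6, -0. ,  1.1, -0. ]), 'qvel': array([ 0., -0., -0.,  0., -0., -0.]), 'joint_torque': array([ -0. , -54.6, -27.4,   0.1,   0. ,  -0. ]), 'ee_pos': array([ 224. , -582.9,  222. ]), 'orientation': array([-3.1, -0.6,  0. ]), 'ft_force': array([ 0. , -1.2,  0.5]), 'moment': array([-0.,  0.,  0.]), 'grasp_force': 0.0, 'width': 87.97538564616525}
grip 0.63 [216.2 158. ] [ 261.  -283.9    3.5]
grip 0.56 [303.2 165.8] [ 472.9 -156.   152.7]
grip 0.17 [280.9 212.7] [471.2  78.4 104.7]
   tri [ 478.1 -181.8  139.7] [np.float64(3.3081528538483957), np.float64(3.3081528538484375)]
trigger 0.65 [229.4 170.1] [ 488.6 -129.   106. ]
trigger 0.4 [297.2 182.8] [ 482.  -130.2   88.7]
   tri [ 479.7 -130.1   95.1] [np.float64(5.265472986729575), np.float64(5.265472986729545)]
trigger_top 0.63 [229.  155.9] [ 484.5 -129.   164.3]
trigger_top 0.45 [299.1 167.5] [ 477.8 -118.4  166. ]
trigger_top 0.19 [303.3 165.2] [ 473.6 -159.4  153.2]
   tri [ 480.3 -130.   160.2] [np.float64(1.6289352389165555), n
[... 1422 characters left out ...]
.5   5.8]
hook 0.98 [196.6 270.9] [642.7 344.8  14.4]
hook 0.68 [296.3 182.4] [ 489.1 -143.2   80. ]
   tri [636.8 204.7  47.5] [np.float64(136.02223249464933), np.float64(136.0222324946493)]
hook_seat 0.75 [357.7 184.6] [299.7 334.    7.4]
hook_seat 0.37 [277.8 196.2] [547.7  72.4  70.3]
hook_seat 0.33 [268.2 223.5] [507.2  97.4  58.6]
   tri [474.  291.4 171. ] [np.float64(57.57691668318834), np.float64(57.57691668318842)]
clamp 0.61 [253.9 197.1] [524.5 -23.3  29.6]
clamp 0.17 [353.5 185. ] [295.8 318.4  -0.1]
clamp 0.95 [283.3 217.3] [477.4  26.5  41.3]
clamp 0.7 [296.1 167.6] [ 557.4 -367.1   -3.7]
   tri [491.6 -30.4  -1.8] [np.float64(6.423969628207225), np.float64(6.423969628207346)]
```

View pics/sd.png

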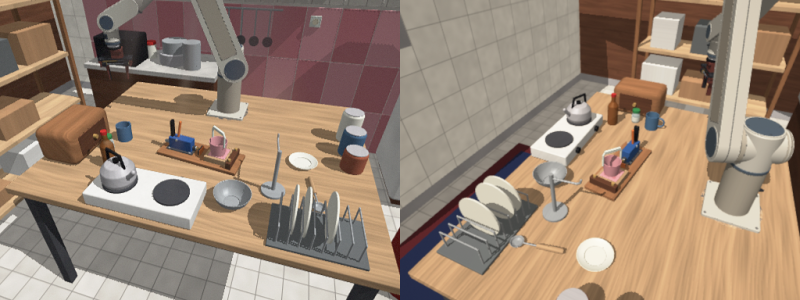

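The overview shows the clamp with pail mid-table and the steel stand beyond it to the left; now I get the stand's geometry from depth and an enlarged crop.

```bash
cat > b.py <<'E'
from h import *
np.set_printoptions(precision=1,suppress=True)
S=shot('scene');D=shot('side')
def crop(p,x0,x1,y0,y1,s): return cv2.resize(cv2.cvtColor(np.asarray(p['pixels'])[y0:y1,x0:x1],cv2.COLOR_RGB2BGR),None,fx=s,fy=s,interpolation=cv2.INTER_CUBIC)
cv2.imwrite('pics/c1.png',np.hstack([crop(S,190,390,130,280,2),crop(D,170,370,140,290,2)]))
for n,p in(('S',S),('D',D)):
    c=cloud(p); z=c[...,2]
    m=(c[...,0]>450)&(c[...,0]<760)&(c[...,1]>180)&(c[...,1]<420)
    for lo,hi in((30,80),(80,130),(130,170),(170,195),(195,230)):
        q=m&(z>lo)&(z<hi); v,u=np.nonzero(q)
        print(n,lo,len(u)); k=max(1,len(u)//12)
        print(np.c_[u,v,c[q]][::k][:14])
E
python3 b.py
```

```text
S 30 332
[[349.  227.  646.2 326.9  74.6]
 [303.  231.  681.7 190.2  53.2]
 [302.  233.  684.5 188.   46.6]
 [311.  234.  687.8 216.9  52.8]
 [299.  236.  692.8 180.5  39.2]
 [304.  237.  688.  195.8  34.7]
 [311.  238.  698.4 219.3  46. ]
 [317.  239.  704.9 238.7  52.7]
 [316.  241.  706.9 236.5  45.6]
 [313.  244.  707.3 228.4  31. ]
 [317.  247.  726.1 243.4  39.9]
 [359.  251.  739.2 365.4  70.3]
 [372.  261.  740.2 406.4  42.8]]
S 80 104
[[352.  214.  648.5 329.  128.8]
 [356.  215.  644.3 341.1 124.5]
 [352.  217.  648.4 330.5 117.4]
 [354.  218.  652.  336.8 117.8]
 [352.  220.  648.3 332.1 105.9]
 [354.  221.  649.  338.4 104. ]
 [350.  223.  650.4 327.7  94.5]
 [353.  224.  649.4 337.   92. ]
 [351.  226.  650.9 332.2  84. ]
 [361.  245.  737.3 367.6  93. ]
 [361.  247.  746.5 368.2  93.8]
 [361.  249.  753.8 368.8  93. ]
 [376.  250.  756.9 408.3 103.2]]
S 130 62
[[358.  203.  644.1 340.5 170. ]
 [353.  205.  643.9 327.4 159.4]
 [358.  205.  650.2 341.4 167.2]
 [357.  206.  647.5 339.2 160.9]
 [356.  207.  651.9 336.8 159.9]
 [356.  208.  649.2 337.4 154.2]
 [356.  209.  6
[... 2690 characters left out ...]
96.  232.  634.8 337.2 174.2]
 [215.  232.  576.6 330.6 191.5]
 [212.  233.  586.4 330.8 183.9]
 [214.  234.  580.2 330.8 182.7]
 [225.  234.  549.1 324.3 189.4]
 [225.  235.  549.  324.7 186. ]
 [227.  236.  542.3 325.7 185.8]]
D 195 45
[[192.  222.  646.5 334.4 205.2]
 [195.  222.  639.3 330.4 204.6]
 [193.  223.  641.9 336.7 205.1]
 [196.  223.  637.1 329.4 200.9]
 [193.  224.  639.2 341.  205.8]
 [196.  224.  636.5 330.7 198.4]
 [193.  225.  639.2 341.5 202.6]
 [196.  225.  634.5 334.1 198.3]
 [193.  226.  639.3 341.9 199.2]
 [192.  227.  642.2 342.9 195.1]
 [231.  230.  530.6 323.4 210.8]
 [231.  231.  531.  322.7 206.4]
 [230.  232.  532.4 325.9 204.8]
 [230.  233.  532.2 326.5 201.7]]
```

View pics/c1.png

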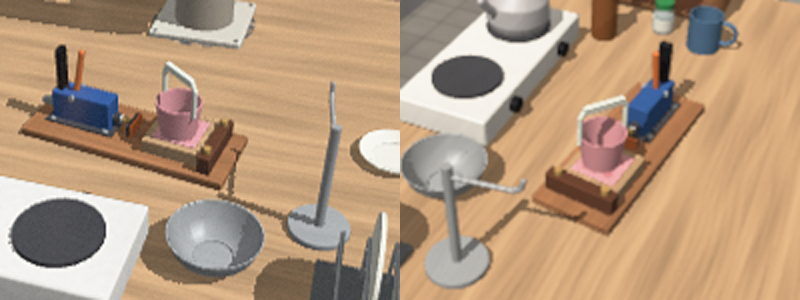

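The crop shows the hook arm pointing from the post towards the robot side, and the pail's handle roughly along the clamp. Moving over to look with the wrist camera.

>>> play_rows --pt "0 0 35" --pt "10 20 40" --pt "20 41 40" --pt "20 41 20" --pt "20 41 5" --pt "20 41 0" --pt "20 41 0" --pt "20 41 0" --yaw '[0,0,0,0,0,0,0,0]'

```text
t: 2.07
ee_pos: [337.0, -351.4, 343.2]
orientation: [3.088, 0.572, 0.001]
ft_force: [0.2, -0.5, -0.3]
width: 87.8
grasp_force: 0.0
```

>>> play_rows --pt "20 41 0" --pt "20 41 0" --pt "20 41 0" --pt "20 41 0" --pt "20 41 0" --pt "20 41 0" --pt "10 30 0" --pt "0 0 0" --yaw '[0,0,0,0,0,0,0,0]'

```text
t: 2.73
ee_pos: [457.7, -94.1, 343.0]
orientation: [-3.086, -0.58, -0.002]
ft_force: [0.8, -0.4, 0.2]
width: 87.9
grasp_force: 0.0
```

```bash
cat > c.py <<'E'
from h import *
import sys
np.set_printoptions(precision=1,suppress=True)
W=shot('wrist'); save(W,sys.argv[1]); o=ctrl.get_obs()
print(o['ee_pos'],R.from_rotvec(o['orientation']).as_matrix()[:,:2].T,'cam',W['Tw'][:3,3],W['fx'])
for n in sys.argv[2:]:
    for e in models.landmark_of(W,n)[:2]: print(n,e['conf'],np.array(e['location']),atdepth(W,e['location']))
c=cloud(W)
np.savez('w_%s.npz'%sys.argv[1],c=c,px=W['pixels'])
E
python3 c.py w1.png bail pail trivet fence grip trigger_top trigger pad rod hook_seat
```

```text
[456.9 -96.1 342.8] [[ 0.9  0.4  0. ]
 [ 0.4 -0.9 -0. ]] cam [526.4 -66.8 505.1] 291.60916602915376
bail 0.69 [133.2  75.9] [511.9  65.8 174.8]
bail 0.64 [285.8 159.1] [ 488.3 -120.3  167.4]
pail 0.73 [217.7 112.3] [502.8 -15.2  45.7]
pail 0.59 [163.5  82.3] [514.1  72.1  50.6]
grip 0.92 [321.3 178.3] [ 482.3 -168.9  166. ]
trigger_top 0.41 [284.7 161.1] [ 485.8 -119.8  168.7]
trigger 0.46 [285.9 155. ] [ 488.5 -125.   125.1]
pad 0.55 [215.1 113. ] [498.8  -8.6  17.9]
rod 0.69 [212.9 113.4] [497.   -5.7  19.5]
hook_seat 0.22 [214.9 116.9] [495.  -13.7  47.5]
```

View pics/w1.png

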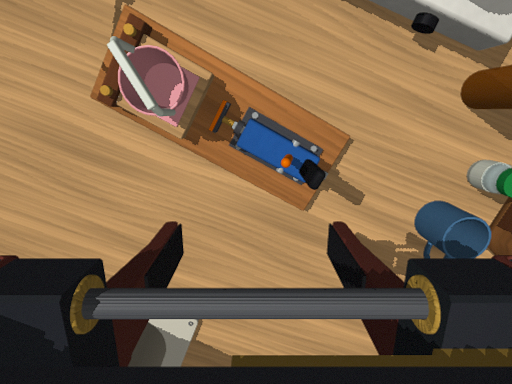

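The wrist view shows the whole clamp: the bail runs from (112,42) to (165,115), the trigger top is at (286,161), the grip at (312,174) and the pad at (218,115). Next: fit these from depth.

```bash
cat > d.py <<'E'
import numpy as np,cv2,sys
np.set_printoptions(precision=1,suppress=True)
f=np.load('w_%s.npz'%sys.argv[1]);c=f['c'];px=f['px'].astype(int);x,y,z=c[...,0],c[...,1],c[...,2]
r,g,b=px[...,0],px[...,1],px[...,2]
def fit(n,m):
    p=c[m]
    if len(p)<5: print(n,len(p));return
    q=p[:,:2].astype(np.float32); (cx,cy),wh,a=cv2.minAreaRect(q); w=np.linalg.svd(q-q.mean(0),full_matrices=False)[2][0]
    print(n,len(p),'mean',p.mean(0),'med z',np.median(p[:,2]),'z95',np.percentile(p[:,2],95),'rect',np.array([cx,cy]),np.array(wh),a,'dir',np.array2string(w,precision=3),'ang',np.degrees(np.arctan2(w[1],w[0])))
fit('bail',(abs(x-512)<60)&(abs(y-75)<70)&(z>165)&(z<185))
fit('bailtop',(abs(x-512)<60)&(abs(y-75)<70)&(z>171)&(z<185))
fit('rim',(abs(x-512)<60)&(abs(y-75)<70)&(z>108)&(z<122)&(r>g+30))
fit('griptop',(abs(x-480)<40)&(y<-140)&(y>-210)&(z>160)&(z<175)&(r<60))
fit('griptop2',(abs(x-480)<40)&(y<-140)&(y>-210)&(z>156)&(z<175))
fit('trig',(abs(x-480)<40)&(y>-145)&(y<-90)&(z>150)&(z<175))
fit('trigall',(abs(x-480)<40)&(y>-160)&(y<-90)&(z>95)&(r>b+80))
fit('housing',(abs(x-485)<60)&(y<-30)&(y>-220)&(abs(z-81)<7)&(b>r+40))
fit('pad',(abs(x-500)<50)&(y<30)&(y>-70)&(z>30)&(z<60)&(r>b+90)&(r>170))
fit('tile',(abs(x-515)<80)&(y>-10)&(y<150)&(abs(z-48)<5))
fit('bed',(x>400)&(x<640)&(abs(z-18)<5)&(y<180)&(y>-230)&(r>b+25))
fit('fence',(x>400)&(x<640)&(abs(z-52)<7)&(y<180)&(y>90))
E
python3 d.py w1.png
```

```text
bail 910 mean [512.2  67.5 173.4] med z 174.29561810586773 z95 175.9429953993235 rect [511.6  68.6] [84.1 10.5] 50.85518264770508 dir [-0.632 -0.775] ang -129.21057
bailtop 753 mean [512.4  68.7 174.5] med z 174.59108463451577 z95 176.04446037919212 rect [511.4  68.4] [75.7 10.5] 50.83570098876953 dir [-0.632 -0.775] ang -129.19144
rim 578 mean [513.2  72.9 112.7] med z 113.28145109123517 z95 115.01909830096928 rect [512.2  69.1] [80.9 82.6] 44.146270751953125 dir [-0.836  0.548] ang 146.74619
griptop 222 mean [ 479.5 -163.8  164.6] med z 164.92034530901205 z95 166.67558127836392 rect [ 479.2 -164.7] [13.8 24.6] 78.80162048339844 dir [-0.989  0.147] ang 171.52634
griptop2 246 mean [ 479.4 -163.4  164.1] med z 164.72969654096127 z95 166.57885284804343 rect [ 478.8 -164.5] [14.  25.6] 78.80162048339844 dir [-0.989  0.149] ang 171.4424
trig 91 mean [ 485.1 -121.2  166.7] med z 167.4288489625102 z95 169.42652017299034 rect [ 484.5 -121.2] [11.1 11.7] 79.23944854736328 dir [-0.806  0.592] ang 143.72838
trigall 502 mean [ 495.1 -125.5  384. ] med z 440.94980922896343 z95 444.71457031196405
[... 225 characters left out ...]
7 dir [-0.097 -0.995] ang -95.58278
pad 46 mean [526.8  18.4  45.6] med z 45.628092694450714 z95 46.961807412476475 rect [509.7  15.3] [82.1 81.6] 31.2364444732666 dir [-1.    -0.024] ang -178.6427
tile 4182 mean [510.2  73.8  48.6] med z 48.05521011843584 z95 52.607125517815476 rect [512.7  68.6] [162.  130.5] 85.48394012451172 dir [-0.383 -0.924] ang -112.52066
bed 11182 mean [503.4 -46.3  17.9] med z 17.869777193285074 z95 19.40520772672052 rect [497.5 -20.2] [400.  150.3] 82.5281982421875 dir [-0.192 -0.981] ang -101.05287
fence 1500 mean [515.  127.9  50.7] med z 51.406858914097995 z95 54.35740782983355 rect [517.  120.3] [ 67.4 130.6] 86.17313385009766 dir [-0.995  0.101] ang 174.22896
```

>>> play_rows --pt "8 29.5 -10" --pt "8 29.5 -20" --pt "8 29.5 -20" --pt "8 29.5 -20" --pt "8.7 29.6 -20" --pt "0 0 -10" --pt "0 0 0" --pt "0 0 0" --yaw '[5.9,5.9,5.9,5.9,5.8,0,0,0]'

```text
t: 3.95
ee_pos: [496.6, 48.7, 242.5]
orientation: [-2.843, -1.337, 0.002]
ft_force: [-0.0, 0.3, 0.8]
width: 87.5
grasp_force: 0.0
```

```bash
python3 c.py w2.png bail hook_seat; sed 's/^fit(.grip.*//;s/^fit(.[trigpdhbefnouscla2]*.,(abs(x-48.*//' d.py >d2.py; python3 d2.py w2.png | head -3
```

```text
[497.1  48.3 243.3] [[ 0.6  0.8 -0. ]
 [ 0.8 -0.6  0. ]] cam [543.8 106.8 404.4] 291.60916602915376
bail 0.79 [255.1 173.5] [512.2  68.5 175. ]
hook_seat 0.17 [258.8 172.9] [514.8  67.  175.1]
bail 1196 mean [514.   71.7 174.4] med z 174.7086485035867 z95 175.9352709596976 rect [511.7  69.3] [83.7  9.7] 50.71217346191406 dir [-0.631 -0.776] ang -129.14891
bailtop 1135 mean [512.9  70.4 174.7] med z 174.75820128646043 z95 175.96640991722683 rect [511.6  69.1] [75.6  9.7] 50.71217346191406 dir [-0.631 -0.776] ang -129.14178
rim 902 mean [511.   68.6 112.9] med z 113.46022577248934 z95 114.77400910962965 rect [511.3  69.1] [81.3 82.6] 50.42692184448242 dir [-0.838  0.546] ang 146.92157
```

>>> play_rows --pt "0.5 2 -10" --pt "0.5 1.5 -20" --pt "0 0 -20" --pt "0 0 -20" --pt "0 0 -15" --pt "0 0 -6" --pt "0 0 0" --pt "0 0 0" --yaw '[0,0,0,0,0,0,0,0]'

```text
t: 4.77
ee_pos: [498.3, 52.3, 152.1]
orientation: [2.843, 1.337, 0.0]
ft_force: [0.4, 0.1, 0.6]
width: 87.9
grasp_force: 0.0
```

>>> play_rows --pt "0 0 0" --pt "0 0 0" --pt "0 0 0" --pt "0 0 0" --pt "0 0 0" --pt "0 0 0" --pt "0 0 0" --yaw '[0,0,0,0,0,0,0]' --gripper 1

```text
t: 5.35
ee_pos: [498.0, 52.6, 151.9]
orientation: [2.842, 1.338, 0.0]
ft_force: [0.3, 0.5, 0.1]
width: 45.0
grasp_force: 0.0
```

>>> play_rows --pt "0 0 0" --pt "0 0 0" --pt "0 0 0" --pt "0 0 0" --pt "0 0 0" --pt "0 0 0" --pt "0 0 0" --pt "0 0 0" --yaw '[0,0,0,0,0,0,0,0]'

```text
t: 6.02
ee_pos: [497.9, 52.6, 151.7]
orientation: [-2.842, -1.338, 0.0]
ft_force: [0.3, -0.5, -0.8]
width: 9.9
grasp_force: 30.0
```

>>> play_rows --pt "0 0 10" --pt "0 0 20" --pt "0 0 20" --pt "0 0 15" --pt "0 10 0" --pt "-1 20 0" --pt "-1 30 0" --pt "-1 30 0" --yaw '[0,0,0,0,3,5,5,5]'

```text
t: 6.68
ee_pos: [495.0, 143.2, 217.8]
orientation: [2.596, 1.769, 0.001]
ft_force: [-0.1, 0.1, -1.0]
width: 9.8
grasp_force: 30.0
```

>>> play_rows --pt "-2 30 0" --pt "-2 30 0" --pt "-2 30 0" --pt "-1 30 0" --pt "-1 20 0" --pt "0 14 0" --pt "0 0 0" --pt "0 0 0" --yaw '[5,5,5,5,5,3,0,0]'

```text
t: 7.35
ee_pos: [486.7, 297.0, 217.1]
orientation: [2.093, 2.342, -0.0]
ft_force: [0.8, -0.0, -0.5]
width: 9.6
grasp_force: 30.0
```

```bash
cat > e.py <<'E'
from h import *
import sys
np.set_printoptions(precision=1,suppress=True)
o=ctrl.get_obs();print(o['ee_pos'],o['width'],o['grasp_force'])
W=shot('wrist'); save(W,sys.argv[1]); S=shot('scene');D=shot('side')
for k,p in(('W',W),('S',S),('D',D)):
    c=cloud(p);x,y,z=c[...,0],c[...,1],c[...,2]
    def st(n,m,f=np.median):
        q=c[m]; print(k,n,len(q),*( (f(q,0),q.min(0),q.max(0)) if len(q) else ()))
    near=(x>510)&(x<680)&(y>270)&(y<380)
    arm=near&(z>178)&(z<194)&(x>555)&(x<620)
    st('arm',arm)
    if arm.sum()>8:
        pf=np.polyfit(x[arm],y[arm],1); print('   line y at 568:',np.polyval(pf,568),'slope',np.round(pf[0],3))
    st('post',near&(z>110)&(z<175)&(x>625)); st('posttop',near&(z>199)&(x>620)); st('tip',near&(z>200)&(x<550)&(x>515))
    m=(x>400)&(x<560)&(y>240)&(y<390)&(np.asarray(p['pixels']).astype(int).min(-1)>150)&(z>200)&(z<245); st('bail',m)
    if m.sum()>20: print('  ',cv2.minAreaRect(c[m][:,:2].astype(np.float32)))
E
python3 e.py w3.png
```

```text
[486.7 297.  217.1] 9.612526482135287 29.9941349029541
W arm 1130 [587.8 330.7 188.2] [555.  322.2 183.1] [619.9 338.1 190.9]
   line y at 568: 328.2304985237319 slope 0.129
W post 871 [635.7 339.6 145. ] [633.5 329.7 110. ] [646.3 345.1 175. ]
W posttop 431 [637.7 337.  204.1] [633.2 329.1 199. ] [644.5 345.2 206.6]
W tip 5697 [529.7 327.8 314.7] [515.  318.6 200.2] [550.  333.8 335.3]
W bail 2420 [482.1 331.5 240.3] [475.1 281.2 209.4] [530.  365.3 242.7]
   ((484.8824768066406, 327.2491149902344), (63.25564956665039, 66.89759826660156), 42.23159408569336)
S arm 31 [589.1 326.4 190.2] [556.6 321.5 186.7] [615.2 332.1 192.8]
   line y at 568: 324.5633366608241 slope 0.106
S post 95 [649.  334.5 141.6] [643.5 326.6 110.6] [654.2 342.4 174.9]
S posttop 24 [648.  334.3 204.7] [639.8 327.2 199.2] [651.9 342.  207.4]
S tip 1094 [523.4 295.5 481.8] [515.  270.  200.2] [549.9 334.1 568.7]
S bail 53 [484.  336.6 239.2] [476.9 308.  201.5] [535.  362.4 243.9]
   ((495.7069396972656, 327.2252502441406), (40.86983108520508, 67.70579528808594), 52.64310073852539)
D arm 65 [588.4 330.6 186.9] [555.7 322.4 179.2] [619.3 336.8 190.5]
   line y at 568: 327.8367852422836 slope 0.121
D post 93 [637.6 340.9 143.8] [633.3 330.9 110.2] [648.1 345.4 173.8]
D posttop 21 [640.4 337.5 203.4] [635.4 329.8 200.7] [648.  342.9 207. ]
D tip 416 [532.9 295.1 339.4] [515.1 270.1 201. ] [549.9 335.7 566.1]
D bail 106 [481.7 341.8 238.1] [475.4 288.3 200.2] [530.8 364.4 242.5]
   ((488.48907470703125, 331.75543212890625), (55.59164047241211, 67.33157348632812), 38.3707389831543)
```

View pics/w3.png

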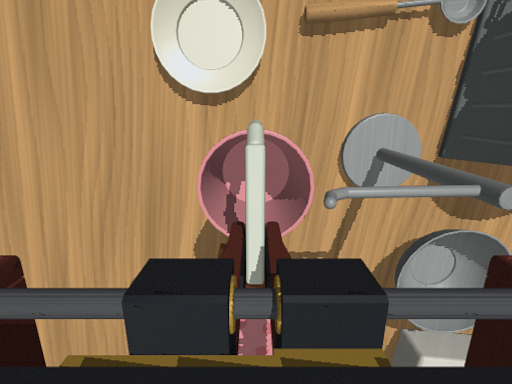

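The wrist view shows the pail held level, the arm tip at (330,200) and the arm running right to the post at (500,190); bail and arm are square to each other. The pail is a bit high, so I lower it by 6 mm and thread it on.

>>> play_rows --pt "0 0 -4" --pt "0 0 -2.5" --pt "8 0.8 0" --pt "14 1.6 0" --pt "16 1.9 0" --pt "16 2 0" --pt "16 1.9 0" --pt "8 0.8 0" --yaw '[0.5,0.4,0,0,0,0,0,0]'

```text
t: 8.17
ee_pos: [567.3, 305.5, 210.2]
orientation: [2.076, 2.357, 0.001]
ft_force: [0.2, 0.3, -0.9]
width: 9.6
grasp_force: 30.0
```

>>> play_rows --pt "4.8 0.5 0" --pt "0 0 0" --pt "0 0 -8" --pt "0 0 -8" --pt "0 0 -6" --pt "0 0 -4" --pt "0 0 0" --pt "0 0 0" --yaw '[0,0,0,0,0,0,0,0]'

```text
t: 8.83
ee_pos: [569.4, 306.1, 183.9]
orientation: [-2.075, -2.359, 0.001]
ft_force: [-0.1, 0.2, -0.0]
width: 9.5
grasp_force: 30.0
```

Run:
```python
from h import *
o=ctrl.get_obs();print(o['ee_pos'],o['ft_force'])
W=shot('wrist');S=shot('scene');D=shot('side')
f=lambda p,a,b,c,d:cv2.cvtColor(cv2.resize(np.asarray(p['pixels'])[c:d,a:b],(400,300),interpolation=cv2.INTER_CUBIC),cv2.COLOR_RGB2BGR)
cv2.imwrite('pics/h1.png',np.vstack([np.hstack([f(W,0,512,0,384),f(D,160,300,180,285)]),np.hstack([f(S,290,430,140,245),f(S,190,400,120,277)])]))
```

```text
[569.37599536 306.07189075 183.8751014 ] [-0.09732113  0.15958132 -0.01734617]
```

View pics/h1.png

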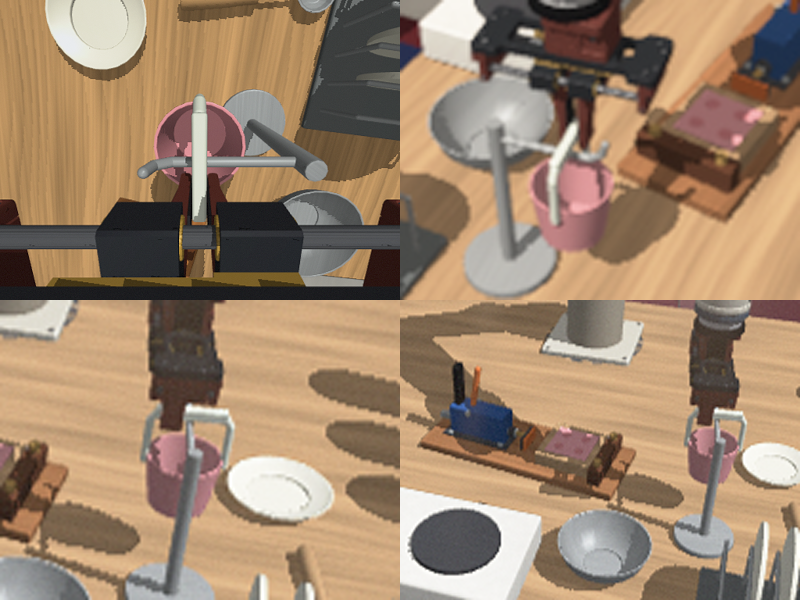

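The pictures show the handle bar threaded over the arm, between post and upturned tip, just above it. Lowering to contact.

>>> play_rows --pt "0 0 -1.5" --pt "0 0 -1.5" --pt "0 0 0" --pt "0 0 0" --yaw '[0,0,0,0]'

```text
t: 9.32
ee_pos: [569.7, 306.1, 181.2]
orientation: [-2.075, -2.359, 0.0]
ft_force: [-0.8, -0.1, -1.3]
width: 9.5
grasp_force: 30.0
```

>>> play_rows --pt "0 0 -1" --pt "0 0 0" --pt "0 0 0" --yaw '[0,0,0]'

```text
t: 9.57
ee_pos: [569.8, 306.1, 180.2]
orientation: [-2.075, -2.359, 0.0]
ft_force: [-0.2, -1.2, -1.4]
width: 9.6
grasp_force: 30.0
```

>>> play_rows --pt "0 0 -1" --pt "0 0 0" --pt "0 0 0" --yaw '[0,0,0]'

```text
t: 9.82
ee_pos: [569.9, 306.2, 179.5]
orientation: [2.075, 2.359, 0.001]
ft_force: [-0.4, -1.0, 0.4]
width: 9.6
grasp_force: 30.0
```

>>> play_rows --pt "0 0 -1" --pt "0 0 0" --pt "0 0 0" --yaw '[0,0,0]'

```text
t: 10.07
ee_pos: [570.0, 306.2, 179.2]
orientation: [2.075, 2.358, 0.001]
ft_force: [-1.7, -1.2, 5.3]
width: 9.9
grasp_force: 30.0
```

>>> play_rows --pt "0 0 0" --pt "0 0 0" --pt "0 0 0" --pt "0 0 0" --pt "0 0 0" --pt "0 0 0" --yaw '[0,0,0,0,0,0]' --gripper 0.45

```text
t: 10.57
ee_pos: [569.7, 306.1, 178.1]
orientation: [-2.075, -2.359, 0.0]
ft_force: [0.5, -0.6, 0.5]
width: 45.9
grasp_force: 0.0
```

>>> play_rows --pt "0 0 5" --pt "0 0 12" --pt "0 0 25" --pt "0 0 35" --pt "0 0 30" --pt "0 0 25" --pt "-10 -20 10" --pt "-10 -30 0" --yaw '[0,0,0,0,0,0,0,0]'

```text
t: 11.23
ee_pos: [551.4, 258.0, 325.1]
orientation: [2.071, 2.359, 0.011]
ft_force: [0.9, -0.9, 0.6]
width: 48.2
grasp_force: 0.0
```

Run:
```python
from h import *
o=ctrl.get_obs();print(o['ee_pos'],o['ft_force'],o['width'])
W=shot('wrist');S=shot('scene');D=shot('side')
f=lambda p,a,b,c,d:cv2.cvtColor(cv2.resize(np.asarray(p['pixels'])[c:d,a:b],(400,300),interpolation=cv2.INTER_CUBIC),cv2.COLOR_RGB2BGR)
cv2.imwrite('pics/h2.png',np.vstack([np.hstack([f(W,0,512,0,384),f(D,160,300,180,285)]),np.hstack([f(S,290,430,140,245),f(S,190,400,120,277)])]))
```

```text
[551.37726256 258.00864053 325.07353696] [ 0.85987065 -0.907159    0.56279304] 48.16010376465005
```

View pics/h2.png

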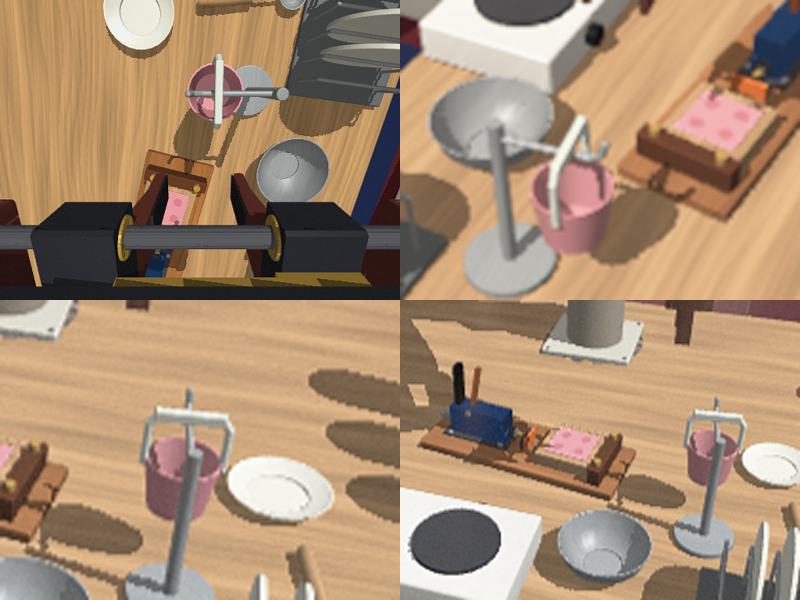

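The pail hangs freely and level on the arm; the trivet is clear with pad and gap visible. Moving to look down on the pad gap.

>>> play_rows --pt "-4 -35 0" --pt "-6 -41 0" --pt "-6 -41 0" --pt "-6 -41 0" --pt "-6 -41 0" --pt "-6 -41 0" --pt "-6 -41 0" --pt "-6 -41 0" --yaw '[5,5,5,5,5,5,5,5]' --gripper 0

```text
t: 12.05
ee_pos: [504.0, -67.2, 320.8]
orientation: [1.136, 2.928, 0.001]
ft_force: [0.5, 0.6, 0.4]
width: 88.2
grasp_force: 0.0
```

>>> play_rows --pt "0 -10 0" --pt "0 0 0" --pt "0 0 0" --yaw '[0,0,0]'

```text
t: 12.3
ee_pos: [504.4, -75.6, 320.5]
orientation: [1.147, 2.924, 0.001]
ft_force: [0.5, 0.2, -0.5]
width: 87.7
grasp_force: 0.0
```

```bash
python3 c.py w4.png pad rod trivet trigger_top grip
cat > g.py <<'E'
import numpy as np,cv2,sys
np.set_printoptions(precision=1,suppress=True)
f=np.load('w_%s.npz'%sys.argv[1]);c=f['c'];px=f['px'].astype(int)
r,g,b=px[...,0],px[...,1],px[...,2]
th=np.radians(-7.48);dx=c[...,0]-497.5;dy=c[...,1]+20.2
X=dx*np.cos(th)+dy*np.sin(th);Y=-dx*np.sin(th)+dy*np.cos(th);Z=c[...,2]
# height profile along y near x=0 and x=+-15
for x0 in(-18,0,18):
    m=(abs(X-x0)<4)&(Y>-45)&(Y<150)
    print('x',x0,[(int(y),round(float(np.median(Z[m&(abs(Y-y)<1.5)])),0),tuple(np.median(px[m&(abs(Y-y)<1.5)],0).astype(int))) for y in range(-40,80,3) if (m&(abs(Y-y)<1.5)).any()])
m=(r>b+90)&(r>150)&(Z<62)&(Z>24)&(abs(X)<32)&(Y>-40)&(Y<80); q=np.c_[X[m],Y[m],Z[m]]; print('orange',len(q),np.percentile(q,[2,50,98],axis=0))
m=(abs(Z-48)<3)&(abs(X)<50)&(Y>10)&(Y<140); q=np.c_[X[m],Y[m],Z[m]]; print('trivet',len(q),np.percentile(q,[1,50,99],axis=0))
E
python3 g.py w4.png
```

```text
[504.4 -74.9 320.4] [[-0.7  0.7  0. ]
 [ 0.7  0.7  0. ]] cam [448.4 -24.4 482.5] 291.60916602915376
pad 0.84 [282.5 130.8] [498.1 -14.6  45.2]
rod 0.83 [282.1 128.1] [494.8 -12.5  44.9]
rod 0.68 [472.2 157.5] [747.5 187.3   4.5]
trivet 0.95 [325.3  92.4] [498.9  64.8  47.8]
trigger_top 0.68 [211.7 194. ] [ 482.3 -121.3  169.1]
grip 0.85 [178.9 215.1] [ 474.9 -168.1  165.7]
x -18 [(-40, 49.0, (np.int64(30), np.int64(62), np.int64(98))), (-37, 22.0, (np.int64(67), np.int64(67), np.int64(70))), (-34, 22.0, (np.int64(66), np.int64(66), np.int64(72))), (-31, 21.0, (np.int64(115), np.int64(81), np.int64(66))), (-28, 18.0, (np.int64(143), np.int64(93), np.int64(51))), (-25, 18.0, (np.int64(96), np.int64(62), np.int64(33))), (-22, 18.0, (np.int64(97), np.int64(63), np.int64(34))), (-19, 18.0, (np.int64(97), np.int64(63), np.int64(34))), (-16, 18.0, (np.int64(97), np.int64(63), np.int64(34))), (-13, 18.0, (np.int64(97), np.int64(63), np.int64(34))), (-10, 18.0, (np.int64(98), np.int64(63), np.int64(34))), (-7, 18.0, (np.int64(98), np.int64(64), np.int64(34))), (-4, 46.0, (np.int64(63), np.int
[... 5643 characters left out ...]
), np.int64(85))), (53, 47.0, (np.int64(221), np.int64(143), np.int64(150))), (56, 48.0, (np.int64(225), np.int64(151), np.int64(157))), (59, 48.0, (np.int64(226), np.int64(151), np.int64(157))), (62, 48.0, (np.int64(226), np.int64(153), np.int64(158))), (65, 48.0, (np.int64(220), np.int64(136), np.int64(142))), (68, 48.0, (np.int64(215), np.int64(123), np.int64(129))), (71, 48.0, (np.int64(215), np.int64(124), np.int64(130))), (74, 48.0, (np.int64(215), np.int64(125), np.int64(131))), (77, 48.0, (np.int64(216), np.int64(124), np.int64(130)))]
orange 395 [[-29.4 -18.6  43.5]
 [  1.9  40.9  45.7]
 [ 30.3  50.6  47.5]]
trivet 4952 [[-49.   39.2  45.1]
 [ -3.2  90.6  47.5]
 [ 47.9 139.   49.8]]
```

View pics/w4.png

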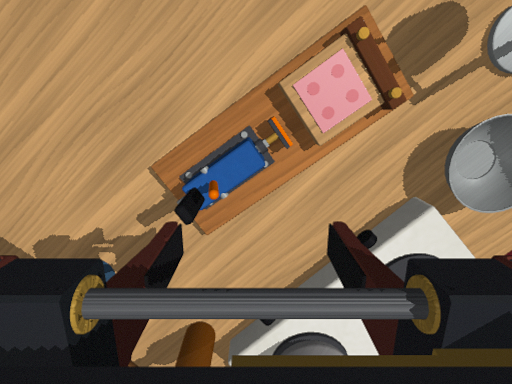

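The picture shows pad at (283,131), trivet's near edge at about (300,112): gap ≈ 29 mm, so about three strokes. Moving over the trigger.

>>> play_rows --pt "-3 -11 -10" --pt "-3 -11 -20" --pt "-4 -12 -20" --pt "-4 -12 -20" --pt "-4 -12 -20" --pt "-3 -10 -20" --pt "-3 -10 -5" --pt "0 0 0" --yaw '[5,5,5,5,5,5,5.3,0]'

```text
t: 13.27
ee_pos: [478.6, -154.0, 203.5]
orientation: [-0.197, -3.132, -0.001]
ft_force: [0.1, 0.2, 0.3]
width: 87.8
grasp_force: 0.0
```

```bash
cat > k.py <<'E'
from h import *
np.set_printoptions(precision=2,suppress=True)
o=ctrl.get_obs();t=np.radians(-7.48);d=o['ee_pos']-np.array([497.5,-20.2,0]);v=o['orientation']
print('ee',o['ee_pos'],'local X',d[0]*np.cos(t)+d[1]*np.sin(t),'Y',-d[0]*np.sin(t)+d[1]*np.cos(t),'tooly',(2*np.degrees(np.arctan2(v[1],v[0]))-90)%180,'q6',o['qpos'][5])
E
python3 k.py; python3 c.py w5.png pad grip trigger_top; python3 g.py w5.png | tail -2; python3 d.py w5.png | grep -E "grip|trig "
```

```text
ee [ 478.56 -154.    203.53] local X -1.3651991099614627 Y -135.12711415436985 tooly 82.78520691451195 q6 -1.7794965579359723
[ 479.5 -153.7  204.7] [[-1.   0.1  0. ]
 [ 0.1  1.   0. ]] cam [ 403.8 -144.4  365.8] 291.60916602915376
pad 0.9 [375.8 180.3] [495.7 -18.2  44.9]
pad 0.15 [273.4 190.1] [ 477.6 -135.9   99.7]
grip 0.67 [233.4 212.8] [ 472.9 -168.8  164.9]
trigger_top 0.77 [299. 218.] [ 481.7 -122.   168.1]
trigger_top 0.17 [441.9 172.4] [494.7  53.1  48.7]
 [ -4.3  88.3  47.5]
 [ 47.7 138.7  49.4]]
griptop 551 mean [ 476.5 -164.8  164.7] med z 165.01689462824794 z95 166.5247789454346 rect [ 477.4 -165.1] [12.7 24.8] 82.37234497070312 dir [ 0.993 -0.114] ang -6.560819
griptop2 600 mean [ 476.  -165.   164.3] med z 164.91424211808481 z95 166.50222688710608 rect [ 477.3 -165.6] [13.7 24.8] 82.32395935058594 dir [ 0.992 -0.123] ang -7.0726233
trig 318 mean [ 481.4 -123.5  163.7] med z 166.3227526483746 z95 169.62663476404313 rect [ 482.7 -123.2] [13.6 10.7] 77.16120147705078 dir [0.078 0.997] ang 85.55114
```

>>> play_rows --pt "0 0 -8" --pt "0 0 -16" --pt "0 0 -16" --pt "0 0 -12" --pt "0 0 -6" --pt "0 0 0" --pt "0 0 0" --yaw '[0,0,0,0,0,0,0]'

```text
t: 14.05
ee_pos: [480.0, -153.7, 147.4]
orientation: [0.202, 3.135, 0.0]
ft_force: [-0.3, -0.5, 0.7]
width: 87.9
grasp_force: 0.0
```

```bash
python3 k.py
cat > s.py <<'E'
from h import *
import sys
np.set_printoptions(precision=1,suppress=True)
o=ctrl.get_obs(); print('F',o['ft_force'],o['width'],o['grasp_force'])
p=shot('wrist'); save(p,sys.argv[1]+'.png'); c=cloud(p); px=np.asarray(p['pixels']).astype(int);r,g,b=px[...,0],px[...,1],px[...,2]
th=np.radians(-7.48);dx=c[...,0]-497.5;dy=c[...,1]+20.2
X=dx*np.cos(th)+dy*np.sin(th);Y=-dx*np.sin(th)+dy*np.cos(th);Z=c[...,2]
np.savez('s_%s.npz'%sys.argv[1],X=X,Y=Y,Z=Z,px=px)
for n,m in(('padorange',(r>175)&(b<60)&(g>60)&(g<150)&(Z>35)&(Z<55)&(abs(X)<35)&(Y>-20)&(Y<60)),('frame',(abs(Z-46)<4)&(abs(X)<40)&(Y>10)&(Y<60)&(b>75)&(r>160)),('trig',(r>b+90)&(Z>140)&(Z<175)&(abs(X)<20)&(Y<-80)),('fence',(abs(Z-52)<3)&(abs(X)<60)&(Y>130)),('housing',(abs(Z-80)<4)&(abs(X)<40)&(b>r+40))):
    q=np.c_[X,Y,Z].reshape(-1,3) if 0 else np.stack([X[m],Y[m],Z[m]],1)
    print(n,len(q),*(np.percentile(q,[2,50,98],axis=0) if len(q) else ()))
E
python3 s.py s0
```

```text
ee [ 480.03 -153.68  147.42] local X 0.05536779823350457 Y -134.6191471463822 tooly 82.61156737136128 q6 -1.775355894939448
F [-0.3 -0.5  0.7] 87.94608646579272 0.0
padorange 285 [-24.  -14.6  43.4] [ 0.1  4.1 45.7] [23.2  7.2 47.2]
frame 1824 [-38.7  39.1  44.6] [-2.  49.1 46.3] [38.4 59.5 48.9]
trig 783 [  -6.4 -111.9  141.4] [  -3.7 -105.5  162.4] [  3.1 -98.1 169.8]
fence 0
housing 5592 [ -21.7 -157.3   77.2] [ -5.7 -90.9  79.8] [ 18.6 -44.   81.2]
```

View pics/s0.png

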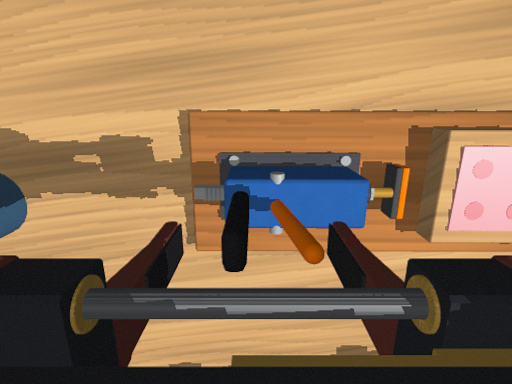

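The view shows rear finger clear behind the grip (235,230), front finger clear of the trigger (313,250), pad at (403,193), trivet edge at (440,190). First squeeze.

>>> play_rows --pt "0 -1 0" --pt "-0.3 -1.4 0" --pt "0 0 0" --pt "0 0 0" --pt "0 0 0" --pt "0 0 0" --pt "0 0 0" --pt "0 0 0" --yaw '[0,0,0,0,0,0,0,0]' --gripper 1

```text
t: 14.77
ee_pos: [480.1, -155.3, 148.1]
orientation: [0.204, 3.134, 0.003]
ft_force: [1.1, 7.5, 5.6]
width: 38.2
grasp_force: 4.1
```

>>> play_rows --pt "0 0 0" --pt "0 0 0" --pt "0 0 0" --pt "0 0 0" --pt "0 0 0" --yaw '[0,0,0,0,0]'

```text
t: 15.18
ee_pos: [479.8, -157.4, 148.1]
orientation: [0.202, 3.134, -0.003]
ft_force: [-2.2, -5.2, 5.5]
width: 30.2
grasp_force: 30.1
```

```bash
python3 k.py;python3 s.py s1
```

```text
ee [ 479.79 -157.39  148.05] local X 0.3018898468497184 Y -138.32660167698558 tooly 82.6138780266698 q6 -1.7805334068496084
F [-2.2 -5.2  5.5] 30.191716450051267 30.057160556316376
padorange 210 [-24.2  -5.8  43. ] [ 0.  15.7 45.7] [22.1 19.8 46.9]
frame 1890 [-38.3  38.9  44.5] [-2.6 49.3 46.3] [37.9 59.5 48.9]
trig 669 [  -9.  -136.3  141.4] [  -4.4 -129.9  164.5] [   3.1 -123.6  170.1]
fence 0
housing 5664 [ -21.7 -157.8   77.2] [ -5.3 -90.3  79.8] [ 18.4 -44.2  81.1]
```

Stroke 1 gave 12 mm. Release.

>>> play_rows --pt "0 0 0" --pt "0 0 0" --pt "0 0 0" --pt "0 0 0" --pt "0 0 0" --pt "0 0 0" --pt "0 0 0" --pt "0 0 0" --yaw '[0,0,0,0,0,0,0,0]' --gripper 0

```text
t: 15.9
ee_pos: [479.1, -156.2, 147.0]
orientation: [-0.202, -3.134, -0.0]
ft_force: [-0.2, 1.4, -1.8]
width: 79.9
grasp_force: 0.8
```

>>> play_rows --pt "0 0 0" --pt "0 0 0" --pt "0 0 0" --yaw '[0,0,0]'

```text
t: 16.15
ee_pos: [479.5, -156.5, 147.4]
orientation: [0.202, 3.135, -0.0]
ft_force: [-0.4, -0.2, 0.9]
width: 87.5
grasp_force: 0.0
```

```bash
python3 k.py;python3 s.py s2
```

```text
ee [ 479.53 -156.53  147.35] local X -0.06751534778137014 Y -137.50626268233287 tooly 82.61452018955788 q6 -1.7806229439571135
F [-0.4 -0.2  0.9] 87.51695523966883 0.0
padorange 286 [-24.1  -5.2  43.9] [-0.2 16.6 45.7] [22.4 19.7 47.1]
frame 1818 [-38.7  39.1  44.6] [-2.  49.1 46.4] [38.2 59.5 48.9]
trig 781 [  -6.4 -112.   141.4] [  -3.6 -105.8  162. ] [  2.8 -98.5 169.7]
fence 0
housing 5574 [ -21.7 -157.6   77.1] [ -5.6 -91.   79.8] [ 18.5 -44.1  81.2]
```

Pad held at +12 mm; trigger back at rest. Stroke 2.

>>> play_rows --pt "0 0 0" --pt "0 0 0" --pt "0 0 0" --pt "0 0 0" --pt "0 0 0" --pt "0 0 0" --pt "0 0 0" --pt "0 0 0" --yaw '[0,0,0,0,0,0,0,0]' --gripper 1

```text
t: 16.87
ee_pos: [479.8, -155.2, 147.7]
orientation: [0.203, 3.135, 0.003]
ft_force: [0.8, 9.0, 5.7]
width: 38.0
grasp_force: 4.2
```

>>> play_rows --pt "0 0 0" --pt "0 0 0" --pt "0 0 0" --pt "0 0 0" --pt "0 0 0" --yaw '[0,0,0,0,0]'

```text
t: 17.28
ee_pos: [479.5, -157.3, 147.6]
orientation: [0.202, 3.135, -0.003]
ft_force: [-2.5, -5.1, 3.9]
width: 29.8
grasp_force: 30.0
```

```bash
python3 k.py;python3 s.py s3
```

```text
ee [ 479.54 -157.3   147.63] local X 0.04491330734381194 Y -138.2743909683728 tooly 82.6332365777009 q6 -1.7805340435681225
F [-2.5 -5.1  3.9] 29.838662380918688 30.040363669395447
padorange 215 [-24.8  25.9  36. ] [ 1.6 28.3 45.6] [24.  38.3 47. ]
frame 1913 [-38.8  38.8  44.5] [-2.3 49.2 46.4] [38.4 59.5 48.8]
trig 672 [  -6.6 -136.3  142. ] [  -4.3 -129.8  164.6] [   3.  -123.5  170. ]
fence 0
housing 5720 [ -21.7 -157.7   77.2] [ -5.2 -90.2  79.8] [ 18.8 -44.1  81.2]
```

>>> play_rows --pt "0 0 0" --pt "0 0 0" --pt "0 0 0" --pt "0 0 0" --pt "0 0 0" --pt "0 0 0" --pt "0 0 0" --pt "0 0 0" --yaw '[0,0,0,0,0,0,0,0]' --gripper 0

```text
t: 18.0
ee_pos: [479.2, -156.2, 147.0]
orientation: [-0.202, -3.134, -0.0]
ft_force: [0.3, 1.4, -0.3]
width: 79.7
grasp_force: 0.7
```

>>> play_rows --pt "0 0 0" --pt "0 0 0" --pt "0 0 0" --yaw '[0,0,0]'

```text
t: 18.25
ee_pos: [479.6, -156.5, 147.4]
orientation: [0.202, 3.135, -0.001]
ft_force: [-0.1, -0.5, -0.3]
width: 87.7
grasp_force: 0.0
```

```bash
python3 k.py;python3 s.py s4
```

```text
ee [ 479.55 -156.54  147.38] local X -0.04421086243643657 Y -137.51755555561365 tooly 82.61671541423252 q6 -1.780626845133732
F [-0.1 -0.5 -0.3] 87.66021621218817 0.0
padorange 305 [-24.1   8.7  35.6] [ 0.5 28.1 45.6] [23.2 37.9 47.1]
frame 1813 [-38.7  39.2  44.6] [-2.2 49.  46.4] [38.4 59.5 48.8]
trig 781 [  -6.4 -111.9  141.2] [  -3.6 -105.7  162.3] [  3.  -98.4 169.9]
fence 0
housing 5568 [ -21.7 -157.7   77.1] [ -5.6 -91.   79.8] [ 18.4 -44.1  81.2]
```

View pics/s4.png

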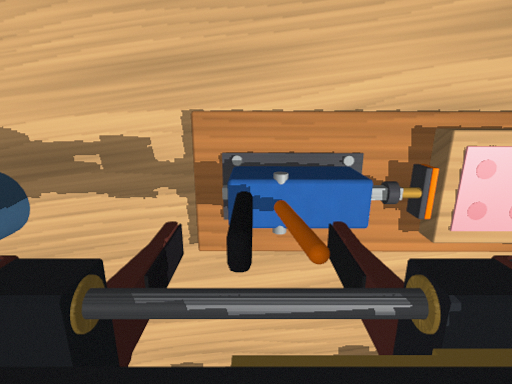

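The pad is at (431,192) and the trivet's top edge at about (443,192); before the last stroke I check the remaining gap precisely.

Run:
```python
import numpy as np
np.set_printoptions(precision=1,suppress=True)
for n in('s0','s2','s4'):
    f=np.load('s_%s.npz'%n);X,Y,Z,px=f['X'],f['Y'],f['Z'],f['px'];r,g,b=px[...,0],px[...,1],px[...,2]
    m=(r>175)&(b<60)&(g<150)&(Z>43.5)&(Z<48)&(abs(X)<20)&(Y>-10)&(Y<60)
    t=(Z>44)&(Z<49)&(abs(X)<20)&(Y>30)&(Y<60)&(b>60)
    print(n,'pad',np.percentile(Y[m],[5,50,90,99]),'trivet',np.percentile(Y[t],[0.5,2,5]))
v=190
for u in range(420,452): print(u,px[v,u],round(float(Y[v,u]),1),round(float(Z[v,u]),1),end=' | ')
```

```text
s0 pad [2.  4.2 6.4 7.3] trivet [37.7 38.  38.6]
s2 pad [ 1.4 16.7 19.  20.2] trivet [38.  38.3 38.7]
s4 pad [13.7 28.  30.2 31.2] trivet [37.7 38.1 38.7]
420 [132  99  41] 18.6 43.7 | 421 [83 66 37] 19.8 43.3 | 422 [51 45 45] 20.0 44.5 | 423 [64 67 70] 19.9 46.3 | 424 [80 81 84] 21.5 45.2 | 425 [86 87 91] 22.0 45.8 | 426 [87 89 91] 22.5 46.6 | 427 [84 89 96] 23.8 46.1 | 428 [90 74 71] 25.4 45.0 | 429 [181  86  24] 26.3 45.1 | 430 [246 126   0] 26.6 46.1 | 431 [250 138   9] 27.8 45.6 | 432 [250 139   6] 29.1 45.0 | 433 [252 145  18] 29.7 45.6 | 434 [255 145  12] 30.8 45.3 | 435 [190 101  42] 37.6 36.1 | 436 [93 75 54] 38.2 36.7 | 437 [94 76 52] 36.8 40.4 | 438 [101  81  55] 38.1 39.8 | 439 [101  79  53] 37.8 41.7 | 440 [100  78  52] 37.2 44.1 | 441 [110  85  58] 37.8 44.7 | 442 [132 104  70] 38.7 44.8 | 443 [175 136  91] 39.3 45.3 | 444 [221 172 116] 40.0 45.6 | 445 [225 176 119] 40.6 46.0 | 446 [223 175 117] 41.7 45.8 | 447 [223 177 116] 43.0 45.3 | 448 [223 174 116] 43.7 45.7 | 449 [224 176 115] 44.9 45.2 | 450 [222 175 115] 45.3 46.1 | 451 [223 177 116] 46.0 46.4 |
```

Gap is about 6–7 mm, so the third full stroke meets the trivet. This is the last one; I hold it.

>>> play_rows --pt "0 0 0" --pt "0 0 0" --pt "0 0 0" --pt "0 0 0" --pt "0 0 0" --pt "0 0 0" --pt "0 0 0" --pt "0 0 0" --yaw '[0,0,0,0,0,0,0,0]' --gripper 1

```text
t: 18.97
ee_pos: [479.8, -154.8, 147.8]
orientation: [0.204, 3.134, 0.004]
ft_force: [1.4, 10.5, 6.7]
width: 38.0
grasp_force: 5.9
```

>>> play_rows --pt "0 0 0" --pt "0 0 0" --pt "0 0 0" --pt "0 0 0" --pt "0 0 0" --pt "0 0 0" --pt "0 0 0" --pt "0 0 0" --yaw '[0,0,0,0,0,0,0,0]'

```text
t: 19.63
ee_pos: [479.5, -157.3, 147.7]
orientation: [0.202, 3.135, -0.002]
ft_force: [-3.3, -4.6, 3.6]
width: 30.3
grasp_force: 30.4
```

```bash
python3 k.py;python3 s.py s5
python3 - <<'E'
import numpy as np
f=np.load('s_s5.npz');X,Y,Z,px=f['X'],f['Y'],f['Z'],f['px'];r,g,b=px[...,0],px[...,1],px[...,2]
m=(r>175)&(b<60)&(g<150)&(Z>43.5)&(Z<48)&(abs(X)<20)&(Y>-10)&(Y<60)
t=(Z>44)&(Z<49)&(abs(X)<20)&(Y>30)&(Y<60)&(b>60)
print('pad',np.percentile(Y[m],[5,50,90,99]),'trivet',np.percentile(Y[t],[0.5,2,5]))
E
```

```text
ee [ 479.51 -157.3   147.71] local X 0.00876938276157091 Y -138.27410745843076 tooly 82.62901658704735 q6 -1.780585964759704
F [-3.3 -4.6  3.6] 30.266794182395092 30.39066731929779
padorange 202 [-24.8  32.2  44.1] [ 0.2 34.4 45.6] [23.9 39.2 46.9]
frame 1879 [-38.7  24.8  44.5] [-1.9 49.3 46.3] [38.  59.4 48.9]
trig 672 [  -6.7 -136.   141.4] [  -4.3 -129.7  164.6] [   3.2 -123.5  169.9]
fence 0
housing 5725 [ -21.7 -157.7   77.1] [ -5.2 -90.2  79.8] [ 18.9 -44.2  81.2]
pad [32.64321206 34.211772   38.29155401 39.31157718] trivet [30.10492815 30.62012722 31.42541022]
```

View pics/s5.png

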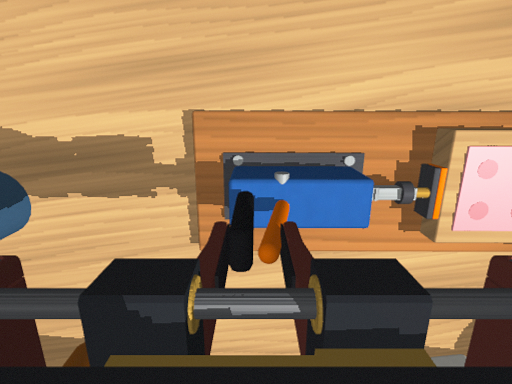

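The pad at (437,192) now touches the trivet. It advanced only 6 of the 12 mm, so the spring is compressed, and the trigger at (272,235) is held at its stop. Handing in.

Run:
```python
from h import *
S=shot('scene'); print([ (e['conf'],atdepth(S,e['location'])) for e in models.landmark_of(S,'bail')[:1]])
print(ticket.close_job())
```

```text
[(0.58, array([571.4020144 , 329.37242891, 201.96731396]))]
the job is handed in; nothing more can be done
None
```

The pail hangs by its handle on the hook. Three full trigger squeezes brought the jaw pad against the trivet, its spring compressed about 6 mm, and I handed the job in still holding the third squeeze; the judge's verdict was not shown.

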